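# Change over the paint mixers

### The job

The red paint is mixed and the blue is next: with the fingertips, push the red mixer's toggle lever over until it snaps to off, and only then push the blue mixer's lever over until it snaps to on (on is towards the green dot). Leave the yellow mixer off, and do not pick up, shift or tip the mixers, the pots standing on them or anything else on the bench.

Things in the scene. Friction and masses are not known exactly. Their poses are not given: they have to be found in the camera images.
- red_mixer: Loose cordless paint mixer with a red band around its foot: grey box 100 (x) x 160 (y) x 50 mm high, 1.8 to 2.5 kg, standing on the bench. Origin at the centre of its underside; z up. Its paint pot stands at y = +42 mm on a rubber pad whose top is 55 mm above the bench; its toggle lever pivots at x = 0, y = -45 mm, 52 mm above the bench. +x is the ON side, marked by a bright green dot beside the lever; -x is the OFF side.
- red_lever (a joint): Toggle lever of the red mixer: 0 = off, leaning 0.45 rad to the mixer's -x; 0.9 = on, leaning 0.45 rad to its +x, over the green dot. A mechanism inside the box drives it away from upright (0.45), so it snaps to whichever end it is past centre towards; upsetting it takes about 4 N at the knob, less near centre. On at the start.
- red_knob (a point): Centre of the red ball (22 mm across) at the end of the red mixer's lever, 60 mm from the pivot: 54 mm above the pivot (106 mm above the bench) and 26 mm to the side when at rest, so a flip carries it 52 mm along the mixer's x. The stem is a 9 mm steel rod.
- red_pot: Loose paint pot with a red lid, 52 mm across and 60 mm high, 0.12 kg, standing on the red mixer; its top is 115 mm above the bench. Origin at the centre of its underside.
- blue_mixer: Loose cordless paint mixer with a blue band around its foot: grey box 100 (x) x 160 (y) x 50 mm high, 1.8 to 2.5 kg, standing on the bench. Origin at the centre of its underside; z up. Its paint pot stands at y = +42 mm on a rubber pad whose top is 55 mm above the bench; its toggle lever pivots at x = 0, y = -45 mm, 52 mm above the bench. +x is the ON side, marked by a bright green dot beside the lever; -x is the OFF side.
- blue_lever (a joint): Toggle lever of the blue mixer: 0 = off, leaning 0.45 rad to the mixer's -x; 0.9 = on, leaning 0.45 rad to its +x, over the green dot. A mechanism inside the box drives it away from upright (0.45), so it snaps to whichever end it is past centre towards; upsetting it takes about 4 N at the knob, less near centre. Off at the start.
- blue_knob (a point): Centre of the blue ball (22 mm across) at the end of the blue mixer's lever, 60 mm from the pivot: 54 mm above the pivot (106 mm above the bench) and 26 mm to the side when at rest, so a flip carries it 52 mm along the mixer's x. The stem is a 9 mm steel rod.
- blue_pot: Loose paint pot with a blue lid, 52 mm across and 60 mm high, 0.12 kg, standing on the blue mixer; its top is 115 mm above the bench. Origin at the centre of its underside.
- yellow_mixer: Loose cordless paint mixer with a yellow band around its foot: grey box 100 (x) x 160 (y) x 50 mm high, 1.8 to 2.5 kg, standing on the bench. Origin at the centre of its underside; z up. Its paint pot stands at y = +42 mm on a rubber pad whose top is 55 mm above the bench; its toggle lever pivots at x = 0, y = -45 mm, 52 mm above the bench. +x is the ON side, marked by a bright green dot beside the lever; -x is the OFF side.
- yellow_lever (a joint): Toggle lever of the yellow mixer: 0 = off, leaning 0.45 rad to the mixer's -x; 0.9 = on, leaning 0.45 rad to its +x, over the green dot. A mechanism inside the box drives it away from upright (0.45), so it snaps to whichever end it is past centre towards; upsetting it takes about 4 N at the knob, less near centre. Off at the start.
- yellow_knob (a point): Centre of the yellow ball (22 mm across) at the end of the yellow mixer's lever, 60 mm from the pivot: 54 mm above the pivot (106 mm above the bench) and 26 mm to the side when at rest, so a flip carries it 52 mm along the mixer's x. The stem is a 9 mm steel rod.
- yellow_pot: Loose paint pot with a yellow lid, 52 mm across and 60 mm high, 0.12 kg, standing on the yellow mixer; its top is 115 mm above the bench. Origin at the centre of its underside.
- airbrush: Loose steel airbrush with a black handle and a small cup, lying flat nearest the robot, about 172 mm long (its x), 34 mm high. Origin under its middle. Bystander.
- tub: Loose white tub, 64 mm across, 40 mm high, nearest the robot. Origin at the centre of its underside. Bystander.
- spray_can: Loose spray can, 65 mm across, 180 mm high, to the left of the mixers (robot's left). Origin at the centre of its underside. Bystander.
- dropper: Loose dropper bottle with a black cap, 36 mm across, 95 mm high, beyond the mixers. Origin at the centre of its underside. Bystander.
Not all that is in view belongs to the job. What is shaped like the yellow_pot but pink or purple is not meant.

How it is judged:
By the outcome, as a careful person would: the job done as asked, in the order asked, and still so for the second after the job is handed in, with the robot touching nothing.
It also fails if it takes over 42 s, if anything falls off the work surface, if the arm or the gripper's body presses on something with over 40 N, if the wrist force passes 120 N, or if a joint passes its speed limit or range.

### The arm

A 6-joint arm with a two-finger parallel gripper is mounted at the origin on the work surface. World frame = base frame: x ahead of the robot, y to its left, z up, the work surface at z = 0. Lengths are in m, angles in rad, forces in N, time in s.
With the tool pointing down it reaches from about 0.35 to 0.775 m from the base axis. Payload 5.5 kg.
Tool frame: the origin (TCP) lies between the finger pads; the fingertips stand 11 mm ahead of it and the grasp point (between the pads) lies 8 mm behind it (tips_ahead is the distance from the TCP to the fingertips, in m); z points along the fingers, y is the line along which they close (so a half turn about z gives the same grasp; the last joint's range is limited). The gripper opens to 85 mm and grips with 20 to 120 N. Pads are 22 mm wide; open, the fingers measure 114 mm over their backs; the gripper's body (76 mm by 85 mm) begins 54 mm behind the grasp point. The pads swing forward as they close: fully open they stand 13 mm farther back than shut.
Start: joints at [1.207, 0.313, 0.046, 1.304, 0, 1.431], TCP at [0.128, 0.561, 0.213] pointing down, gripper open.
Joint ranges: [-2.76, 2.76], [-0.86, 1.69], [-1.03, 1.26], [-2.2, 2.34], [-1.47, 1.5], [-3.14, 3.14]. Speed limits (rad/s): [2.57, 2.57, 3.14, 3.14, 3.14, 3.14].

### API

Orientations are given as a unit quaternion [w, x, y, z].
In Python, from workcell import * gives the robot as it stands. The module is installed in compiled form; this text tells all that it offers.
- The arm moves only by the tool jog_arm, never from a script. Its argument "moves" is a list of rows, each an object with "fingers": the closure, from 0 (fully open) to 1 (shut); "slide": the shift along the tool's x, y, z in mm, a list of three; "angular": the turn, a rotation vector about the tool's x, y, z in degrees, a list of three. A call has 1 to 10 rows; each row is the pose to reach, as a shift and turn from the pose commanded when the call began, along the tool's axes at that moment; what a row does not reach only later rows make up. A row lasts 1/12 s, in which the tool goes at most 41.7 mm and 7.16 degrees, less where a joint would pass 70% of its speed; a pose out of reach is approached as far as the arm can. A call with a gripper value outside its range is refused whole. The fingers move at their own pace and stop on an object; "squeeze" is the grip in N (left out, the last holds). Time passes only in rows, so rows that repeat a pose let the fingers close. It gives the time, the measured TCP pose, the force, the opening and the grip force at its end, in the units of the state.
- get_state(): the state, without advancing time (a new reading comes with each control period).
- read_camera(name): name is "scene" or "top" or "wrist"; returns a dict with "color" (420x560x3 uint8, red, green, blue), "fovy" (degrees; the focal length in pixels is half the picture's height over the tangent of half this angle, whatever the lens; pixels are square), "cx", "cy" (the principal point, pixels), "D" ([k1, k2, p1, p2, k3] as OpenCV has them; the pictures are not rectified), "world_from_camera" (4x4, takes a point from camera to world coordinates); the wrist camera has in their place "tool_from_camera" (4x4, takes a point from camera to tool coordinates, whose origin is the TCP and whose axes are the flange's). Camera axes: x right, y down, z forward; pixel columns grow to the right and rows downward; lengths in m; the calibration is good to about 2 mm. A picture is of the moment at which its call begins: read the wrist's pose just before it. There is no depth.
- hand_in(): hands the job in; it is judged then, once.
Trained networks look in a picture, given as the dict that the camera call returned (one of the last four; its "shot" number tells which), for a name from the list of things; names that differ only in an ending like _2 or _b are one class to them, and where a whole thing is asked for, a point or a joint stands for the part that bears it (a point fixed in the world has none). Each returns a list of dicts, best first, with "p" (0 to 1); they miss things now and then, are a little off and sometimes report something else, mostly with a low value. They report only what shows in the picture. A call takes as long as a camera call. They do not tell look-alikes from the thing itself.
- look_for(target, picture): "point" ([column, row] in pixels, amid what is visible of it).
- tip_of(target, picture): "point" ([column, row] in pixels: a listed point, or the origin of a listed thing).
The state is a dict: "clock": time; "joint_pos": joint angles; "qvel": joint speeds; "tau": joint torques, N m; "tcp_pos": TCP position; "orientation": TCP orientation; "wrist_force": force on the tool from outside, world axes, zero at the start; "ft_torque": the same for the moment, N m; "finger_gap": finger opening in m; "grip_force": force on a finger pad.
Only numpy, scipy, OpenCV 4.12 (cv2) and the standard library are available. Lean on these libraries where they do the work, as an engineer would, in place of code of your own. Each camera call takes 0.05 s, during which the arm holds its last target. There are 200 camera calls.

## Working session

There is one attempt and no reset: what is moved stays moved. The work goes in short steps, Python scripts to look and compute and a tool call to move; the robot and the scene stay as the last step left them, time stands still between calls to the robot, and variables do not carry over. Pictures are saved under pics/ and viewed, at most 10 in all, crops included, and the job is handed in when it is done.

Besides the shell and the picture viewer there is one more tool, called as a command line: name --argument value ..., lists and objects as JSON in quotes. jog_arm: Moves the arm, as the interface text tells. Its arguments: {"type":"object","properties":{"moves":{"type":"array","items":{"type":"object","properties":{"fingers":{"type":"number"},"slide":{"type":"array","items":{"type":"number"}},"angular":{"type":"array","items":{"type":"number"}}}}},"squeeze":{"type":"number"}},"required":["moves"]}

```bash
mkdir -p pics; cat > h.py <<'E'
from workcell import *
import numpy as np, cv2
def K(p):
    f=p["color"].shape[0]/2/np.tan(np.radians(p["fovy"])/2)
    return np.array([[f,0,p["cx"]],[0,f,p["cy"]],[0,0,1]])
def ray(p,uv,T):
    n=cv2.undistortPoints(np.array([[uv]],float),K(p),np.array(p["D"],float))[0,0]
    d=T[:3,:3]@np.array([n[0],n[1],1]); return T[:3,3],d
def atz(p,uv,z,T=None):
    T=np.array(p["world_from_camera"]) if T is None else T
    o,d=ray(p,uv,T); return o+d*(z-o[2])/d[2]
def proj(p,X):
    T=np.linalg.inv(np.array(p["world_from_camera"]))
    r=cv2.Rodrigues(T[:3,:3])[0]
    return cv2.projectPoints(np.array(X,float).reshape(-1,3),r,T[:3,3],K(p),np.array(p["D"],float))[0][:,0]
def save(n,im): cv2.imwrite("pics/"+n,im[...,::-1])
E
python3 - <<'E'
from h import *
np.set_printoptions(precision=3,suppress=True)
for c in("top","scene"):
    p=read_camera(c); save(c+".png",p["color"]); print(c,np.array(p["world_from_camera"])[:3,3])
    for t,z in [(a+b,z) for a in("red","blue","yellow") for b,z in(("_knob",.106),("_pot",.055),("_mixer",0))]+[("airbrush",0),("tub",0),("spray_can",0),("dropper",0)]:
        print(t,[(np.round(r["point"]),round(r["p"],2),atz(p,r["point"],z)[:2]) for r in tip_of(t,p)[:2]])
s=get_state();print(s["clock"],s["orientation"],s["tcp_pos"])
E
```

```text
top [0.43  0.028 1.414]
red_knob [(array([386., 211.]), 0.61, array([ 0.545, -0.301])), (array([294., 217.]), 0.57, array([ 0.528, -0.03 ]))]
red_pot [(array([260., 215.]), 0.67, array([0.538, 0.068]))]
red_mixer [(array([276., 216.]), 0.68, array([0.537, 0.023]))]
blue_knob [(array([214., 232.]), 0.54, array([0.482, 0.201]))]
blue_pot [(array([189., 220.]), 0.49, array([0.52 , 0.286]))]
blue_mixer [(array([205., 226.]), 0.62, array([0.507, 0.245]))]
yellow_knob [(array([384., 209.]), 0.56, array([ 0.551, -0.296]))]
yellow_pot [(array([378., 260.]), 0.76, array([ 0.402, -0.287])), (array([355., 211.]), 0.71, array([ 0.549, -0.22 ]))]
yellow_mixer [(array([361., 207.]), 0.98, array([ 0.566, -0.248]))]
airbrush [(array([332., 267.]), 0.71, array([ 0.379, -0.154])), (array([352., 208.]), 0.43, array([ 0.563, -0.219]))]
tub [(array([223., 268.]), 0.63, array([0.375, 0.186])), (array([190., 219.]), 0.27, array([0.528, 0.294]))]
spray_can [(array([150., 210.]), 0.61, array([0.556, 0.421]))]
dropper [(array([324., 162.]), 0.7, array([ 0.713, -0.134])), (array([151., 209.]), 0.36, array([0.5
[... 374 characters left out ...]
0.37, array([ 0.497, -0.041]))]
blue_mixer [(array([367., 240.]), 0.97, array([0.515, 0.242]))]
yellow_knob [(array([158., 178.]), 0.48, array([ 0.539, -0.3  ]))]
yellow_pot [(array([157., 250.]), 0.76, array([ 0.714, -0.236])), (array([183., 173.]), 0.7, array([ 0.463, -0.271]))]
yellow_mixer [(array([177., 214.]), 0.62, array([ 0.562, -0.257]))]
airbrush [(array([228., 173.]), 0.78, array([ 0.385, -0.176]))]
tub [(array([356., 193.]), 0.88, array([0.366, 0.189]))]
spray_can [(array([439., 265.]), 0.86, array([0.545, 0.424]))]
dropper [(array([197., 274.]), 0.92, array([ 0.722, -0.139])), (array([180., 216.]), 0.36, array([ 0.565, -0.248]))]
1.4 [0.    0.112 0.994 0.   ] [0.128 0.561 0.213]
```

```bash
python3 - <<'E'
import cv2
a=cv2.imread("pics/top.png")[140:300,130:410]; cv2.imwrite("pics/topc.png",cv2.resize(a,(784,448),interpolation=cv2.INTER_CUBIC))
a=cv2.imread("pics/scene.png")[130:310,130:450]; cv2.imwrite("pics/scenec.png",cv2.resize(a,(800,450),interpolation=cv2.INTER_CUBIC))
E
```

```text
(no output)
```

View pics/topc.png

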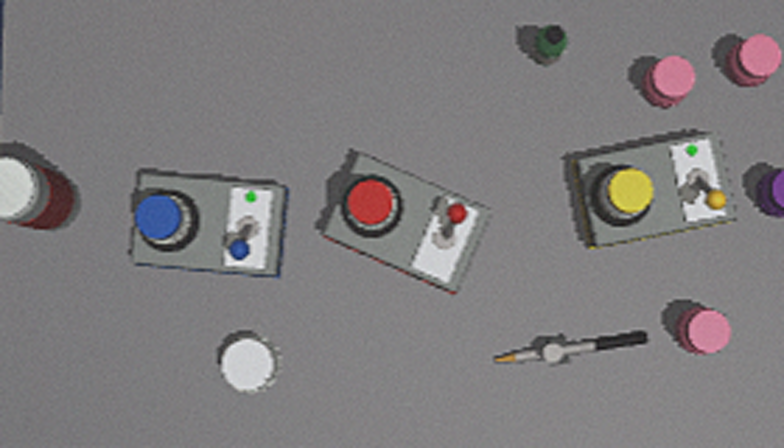

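View pics/scenec.png

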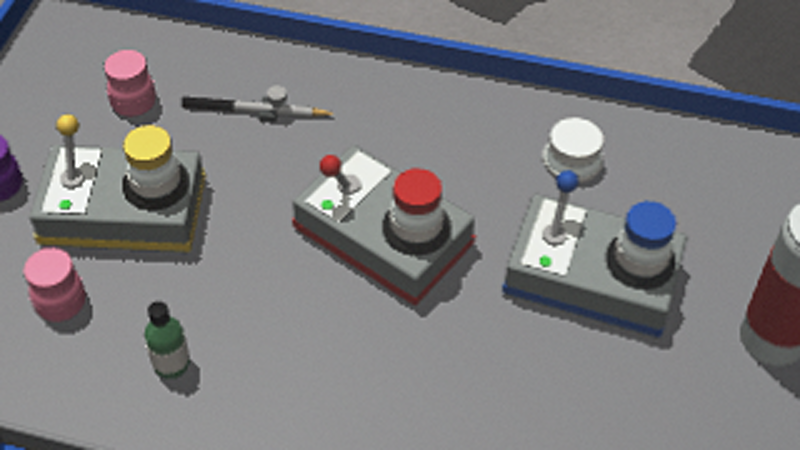

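The top view (crop px/2.8 + (130,140)) shows the red knob at about full-picture px (293,216), leaning over its hidden green dot, so it is on. The blue knob is at (215,229), leaning away from its dot at (219,210), so it is off. The yellow knob is at (386,211).

Possible confusions:
- **Red knob:** the red lid at (262,212).
- **Blue knob:** the blue lid at (187,217).
- **Not part of the job:** the pink jars at (370,168), (400,160) and (382,257), and the purple one at (410,208).

I pick the small balls on the white plates of the red-banded and blue-banded boxes. The crops above confirm this.

```bash
python3 - <<'E'
from h import *
from scipy.optimize import least_squares
np.set_printoptions(precision=4,suppress=True)
P=[read_camera(c) for c in("top","scene")]
hsv=[cv2.cvtColor(p["color"],cv2.COLOR_RGB2HSV) for p in P]
guess={"red":((.537,.02),-.38,1),"blue":((.51,.243),-.05,-1)}
def R(a): return np.array([[np.cos(a),-np.sin(a)],[np.sin(a),np.cos(a)]])
for c,(g,a,s) in guess.items():
    def pts(v):
        f=lambda l,z:np.r_[v[:2]+R(v[2])@l,z]
        return np.array([f((26*s/1e3,-.045),.106),f((0,.042),.114)])
    obs=[]
    for p,h in zip(P,hsv):
        H=h[...,0].astype(int); m=(h[...,1]>130)&(h[...,2]>50)
        m&=((H<8)|(H>172)) if c=="red" else ((H>105)&(H<125))
        n,_,st,ce=cv2.connectedComponentsWithStats(m.astype(np.uint8))
        o=[]
        for q in proj(p,pts(np.r_[g,a])):
            ok=[i for i in range(1,n) if st[i,4]>8]; i=min(ok,key=lambda i:np.hypot(*(ce[i]-q))); o.append(ce[i]); print(c,q,ce[i],st[i,4])
        obs.append(o)
    # free triangulated knob
    A=[];b=[]
    for p,o in zip(P,obs):
        C,d=ray(p,o[0],np.array(p["world_from_camera"]));d/=np.linalg.norm(d);M=np.eye(3)-np.outer(d,d);A.append(M);b.append(M@C)
    k=np.linalg.solve(sum(A),sum(b))
    r=least_squares(lambda v:np.concatenate([(proj(p,pts(v))-o).ravel() for p,o in zip(P,obs)]),np.r_[g,a])
    print(c,"pose",r.x,"res",r.fun,"knob",pts(r.x)[0],"triang",k,"lever base",r.x[:2]+R(r.x[2])@[0,-.045],"xaxis",R(r.x[2])[:,0])
s=get_state();T=s["tcp_pos"];print(s["clock"],{k:v for k,v in s.items() if k=="tips_ahead"},globals().get("tips_ahead"))
E
```

```text
red [294.0424 211.004 ] [292.7097 215.8065] 31
red [263.1709 207.8971] [261.7513 211.6269] 193
red [259.0819 200.1502] [261.5 195.5] 50
red [294.523  207.9183] [296.3415 205.4106] 246
red pose [ 0.5251  0.0234 -0.4331] res [ 0.2911  0.1837  0.5408 -0.3517  0.4996  0.465   0.2045 -0.3847] knob [ 0.5298 -0.0284  0.106 ] triang [ 0.5304 -0.0284  0.1084] lever base [ 0.5062 -0.0175] xaxis [ 0.9077 -0.4196]
blue [215.0456 232.144 ] [215.0571 228.8857] 35
blue [185.4104 221.5172] [185.8918 217.0361] 194
blue [357.5576 199.6586] [356.4375 201.625 ] 48
blue [391.8424 214.0393] [390.0085 218.0042] 236
blue pose [ 0.5207  0.2408 -0.1021] res [ 0.2564  0.3597  0.4177  0.0637  0.2818  0.5586  0.1681 -0.0069] knob [0.4903 0.1987 0.106 ] triang [0.4913 0.1984 0.1092] lever base [0.5161 0.196 ] xaxis [ 0.9948 -0.102 ]
1.5 {} 0.011
```

jog_arm --moves '[{"fingers": 1, "slide": [-40, -35, 0], "angular": [0, 0, 3]}, {"fingers": 1, "slide": [-560, -493, 0], "angular": [0, 0, 12]}, {"fingers": 1, "slide": [-560, -493, 0], "angular": [0, 0, 12]}, {"fingers": 1, "slide": [-560, -493, 0], "angular": [0, 0, 12]}, {"fingers": 1, "slide": [-560, -493, 0], "angular": [0, 0, 12]}, {"fingers": 1, "slide": [-560, -493, 0], "angular": [0, 0, 12]}, {"fingers": 1, "slide": [-560, -493, 0], "angular": [0, 0, 12]}, {"fingers": 1, "slide": [-560, -493, 0], "angular": [0, 0, 12]}, {"fingers": 1, "slide": [-560, -493, 0], "angular": [0, 0, 12]}, {"fingers": 1, "slide": [-560, -493, 0], "angular": [0, 0, 12]}]'

```text
clock: 2.33
tcp_pos: [0.3723, 0.2211, 0.2132]
orientation: [0.0, 0.215, 0.977, 0.0]
wrist_force: [0.6, 0.4, -0.2]
finger_gap: 0.0004
grip_force: 0.0
```

```bash
cat >> h.py <<'E'
def go(target,yaw):
    """slide (mm, tool axes) to world target, turn about tool z so that tool -x has world yaw (deg)"""
    from scipy.spatial.transform import Rotation as Ro
    s=get_state(); w,x,y,z=s["orientation"]; M=Ro.from_quat([x,y,z,w]).as_matrix()
    print("clock",round(s["clock"],2),"tcp",np.round(s["tcp_pos"],4),"f",np.round(s["wrist_force"],1),"gap",s["finger_gap"])
    print("tool z",np.round(M[:,2],3),"yaw",np.degrees(np.arctan2(-M[1,0],-M[0,0])))
    print("slide",np.round(1000*M.T@(np.array(target)-s["tcp_pos"]),1),"turn",-(yaw-np.degrees(np.arctan2(-M[1,0],-M[0,0]))))
E
python3 -c "
from h import *
go([.5634,-.0439,.213],-24.8)"
```

```text
clock 2.33 tcp [0.3723 0.2211 0.2132] f [ 0.6  0.4 -0.2] gap 0.0003766309997681796
tool z [ 0.001  0.001 -1.   ] yaw -24.810519972468345
slide [-2.846e+02 -1.604e+02  2.000e-01] turn -0.010519972468344463
```

jog_arm --moves '[{"fingers": 1, "slide": [-285, -160, 0]}, {"fingers": 1, "slide": [-285, -160, 0]}, {"fingers": 1, "slide": [-285, -160, 0]}, {"fingers": 1, "slide": [-285, -160, 0]}, {"fingers": 1, "slide": [-285, -160, 0]}, {"fingers": 1, "slide": [-285, -160, 0]}, {"fingers": 1, "slide": [-285, -160, 0]}, {"fingers": 1, "slide": [-285, -160, 0]}, {"fingers": 1, "slide": [-285, -160, 0]}, {"fingers": 1, "slide": [-285, -160, 0]}]'

```text
schema error: expected keys fingers, slide, angular
```

```bash
python3 - <<'E'
from h import *
go([.5634,-.0439,.103],-24.8)
s=get_state();p=read_camera("wrist")
from scipy.spatial.transform import Rotation as Ro
w,x,y,z=s["orientation"];T=np.eye(4);T[:3,:3]=Ro.from_quat([x,y,z,w]).as_matrix();T[:3,3]=s["tcp_pos"]
W=T@np.array(p["tool_from_camera"])
for r in tip_of("red_knob",p)[:2]: print(r, atz(p,r["point"],.106,W))
save("w1.png",p["color"])
E
```

```text
clock 2.33 tcp [0.3723 0.2211 0.2132] f [ 0.6  0.4 -0.2] gap 0.0003766309997681796
tool z [ 0.001  0.001 -1.   ] yaw -24.810519972468345
slide [-284.6 -160.5  110.2] turn -0.010519972468344463
```

View pics/w1.png

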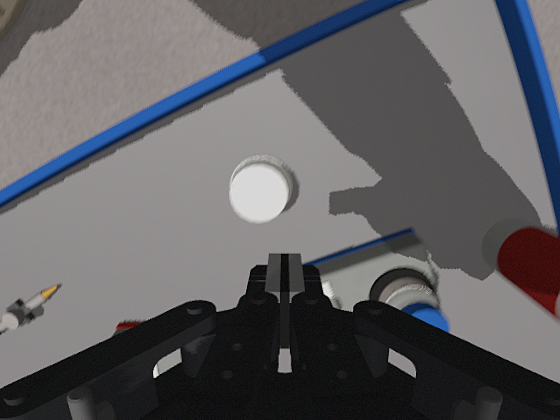

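The move was refused because of a missing key. The picture is therefore from mid-route: the tub is at (260,190) and the shut fingertips are at (285,260), with no knob in view. I'll repeat the move with all the keys.

jog_arm --moves '[{"fingers": 1, "slide": [-285, -160, 0], "angular": [0, 0, 0]}, {"fingers": 1, "slide": [-285, -160, 0], "angular": [0, 0, 0]}, {"fingers": 1, "slide": [-285, -160, 0], "angular": [0, 0, 0]}, {"fingers": 1, "slide": [-285, -160, 0], "angular": [0, 0, 0]}, {"fingers": 1, "slide": [-285, -160, 0], "angular": [0, 0, 0]}, {"fingers": 1, "slide": [-285, -160, 0], "angular": [0, 0, 0]}, {"fingers": 1, "slide": [-285, -160, 0], "angular": [0, 0, 0]}, {"fingers": 1, "slide": [-285, -160, 0], "angular": [0, 0, 0]}, {"fingers": 1, "slide": [-285, -160, 0], "angular": [0, 0, 0]}, {"fingers": 1, "slide": [-285, -160, 0], "angular": [0, 0, 0]}]'

```text
clock: 3.27
tcp_pos: [0.5636, -0.043, 0.2119]
orientation: [-0.001, 0.216, 0.976, 0.0]
wrist_force: [-0.2, 0.8, -0.7]
finger_gap: -0.0001
grip_force: 0.0
```

```bash
python3 - <<'E'
from h import *
go([.5634,-.0439,.103],-24.8)
s=get_state();p=read_camera("wrist")
from scipy.spatial.transform import Rotation as Ro
w,x,y,z=s["orientation"];T=np.eye(4);T[:3,:3]=Ro.from_quat([x,y,z,w]).as_matrix();T[:3,3]=s["tcp_pos"]
W=T@np.array(p["tool_from_camera"])
for r in tip_of("red_knob",p)[:2]: print(r, atz(p,r["point"],.106,W))
save("w2.png",p["color"])
E
```

```text
clock 3.27 tcp [ 0.5636 -0.043   0.2119] f [-0.2  0.8 -0.7] gap -0.00011545118815049195
tool z [-0.001  0.001 -1.   ] yaw -24.967466448795328
slide [ -0.3  -0.9 108.9] turn -0.16746644879532724
{'point': [285.4, 154.3], 'p': 0.95} [ 0.53011211 -0.02614527  0.106     ]
```

View pics/w2.png

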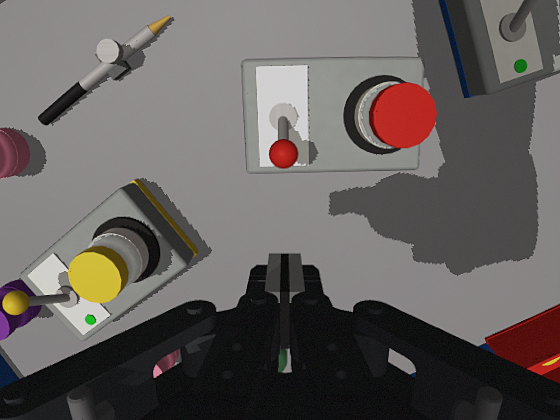

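The view shows the red knob at (285,154), directly in line with the shut fingertips at column 285. The gap is as planned. I'll descend beside it and push.

jog_arm --moves '[{"fingers": 1, "slide": [0, -1, 35], "angular": [0, 0, 0]}, {"fingers": 1, "slide": [0, -1, 70], "angular": [0, 0, 0]}, {"fingers": 1, "slide": [0, -1, 100], "angular": [0, 0, 0]}, {"fingers": 1, "slide": [0, -1, 109], "angular": [0, 0, 0]}, {"fingers": 1, "slide": [0, -1, 109], "angular": [0, 0, 0]}, {"fingers": 1, "slide": [5, -1, 109], "angular": [0, 0, 0]}, {"fingers": 1, "slide": [10, -1, 109], "angular": [0, 0, 0]}]'

```text
clock: 3.95
tcp_pos: [0.5546, -0.0383, 0.106]
orientation: [0.002, 0.215, 0.977, 0.0]
wrist_force: [0.2, 0.2, -0.6]
finger_gap: 0.0002
grip_force: 0.0
```

jog_arm --moves '[{"fingers": 1, "slide": [4, 0, 0], "angular": [0, 0, 0]}, {"fingers": 1, "slide": [8, 0, 0], "angular": [0, 0, 0]}, {"fingers": 1, "slide": [12, 0, 0], "angular": [0, 0, 0]}, {"fingers": 1, "slide": [16, 0, 0], "angular": [0, 0, 0]}, {"fingers": 1, "slide": [20, 0, 0], "angular": [0, 0, 0]}]'

```text
clock: 4.37
tcp_pos: [0.5352, -0.0302, 0.1042]
orientation: [0.0, 0.215, 0.977, 0.0]
wrist_force: [0.1, -0.0, -0.2]
finger_gap: -0.0
grip_force: 0.0
```

jog_arm --moves '[{"fingers": 1, "slide": [4, 0, 0], "angular": [0, 0, 0]}, {"fingers": 1, "slide": [8, 0, 0], "angular": [0, 0, 0]}, {"fingers": 1, "slide": [12, 0, 0], "angular": [0, 0, 0]}, {"fingers": 1, "slide": [16, 0, 0], "angular": [0, 0, 0]}, {"fingers": 1, "slide": [20, 0, 0], "angular": [0, 0, 0]}, {"fingers": 1, "slide": [20, 0, 0], "angular": [0, 0, 0]}]'

```text
clock: 4.87
tcp_pos: [0.5163, -0.0215, 0.1037]
orientation: [-0.0, 0.215, 0.977, 0.0]
wrist_force: [0.6, -0.2, -0.3]
finger_gap: 0.0001
grip_force: 0.0
```

```bash
python3 - <<'E'
from h import *
p=read_camera("wrist");save("w3.png",p["color"]); print(tip_of("red_knob",p)[:2])
E
```

```text
[]
```

View pics/w3.png

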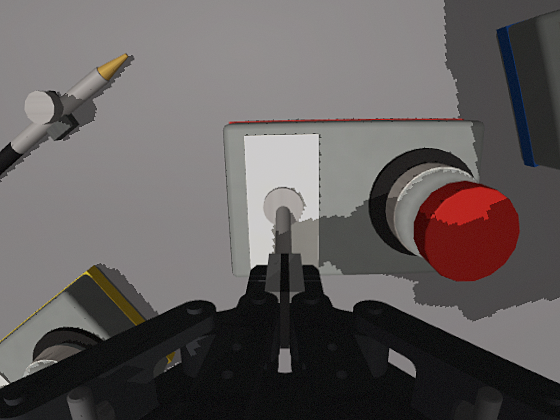

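The lever still leans towards the fingers: the stem runs from the pivot at (283,205) down to the tips at (285,255), and the ball is hidden. I'll check the geometry by projection.

```bash
python3 - <<'E'
from h import *
from scipy.spatial.transform import Rotation as Ro
np.set_printoptions(precision=3,suppress=True)
p=read_camera("wrist");s=get_state();w,x,y,z=s["orientation"];T=np.eye(4);T[:3,:3]=Ro.from_quat([x,y,z,w]).as_matrix();T[:3,3]=s["tcp_pos"]
print("tool_from_camera",np.array(p["tool_from_camera"]))
p["world_from_camera"]=T@np.array(p["tool_from_camera"])
tip=[T@[dx,0,.011,1] for dx in(-.011,0,.011)]
print("tips",proj(p,[t[:3] for t in tip]))
xa=np.array([.9077,-.4196,0]);b=np.array([.5062,-.0175,0])
print("pivot",proj(p,[b+[0,0,.052]]),"knob on/off",proj(p,[b+xa*.026+[0,0,.106],b-xa*.026+[0,0,.106]]))
c=read_camera("scene");q=proj(c,[b+[0,0,.1]])[0].astype(int)
a=c["color"][q[1]-50:q[1]+50,q[0]-60:q[0]+60];save("s2.png",cv2.resize(a,(720,600),interpolation=cv2.INTER_CUBIC))
E
```

```text
tool_from_camera [[-0.    -0.964 -0.266  0.067]
 [ 1.    -0.     0.     0.   ]
 [-0.    -0.266  0.964 -0.161]
 [ 0.     0.     0.     1.   ]]
tips [[283.82  268.104]
 [283.812 248.414]
 [283.804 228.018]]
pivot [[282.737 205.676]] knob on/off [[282.435 284.911]
 [282.241 179.911]]
```

View pics/s2.png

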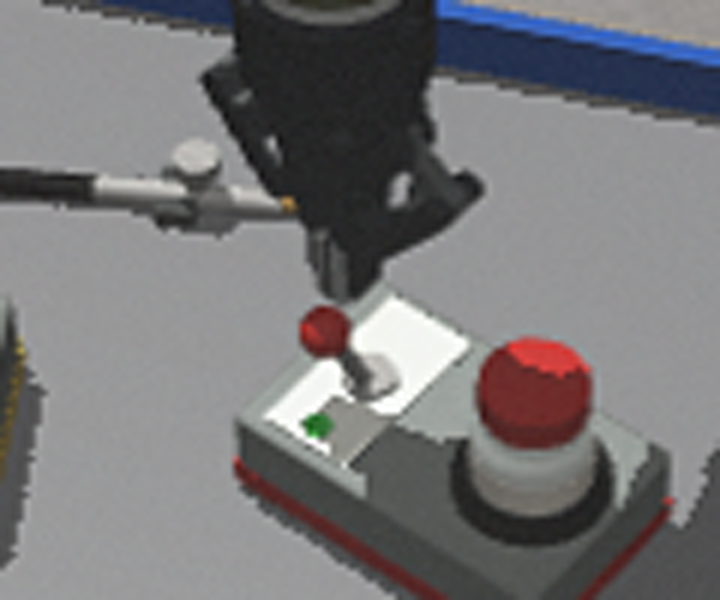

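```bash
python3 - <<'E'
from h import *
from scipy.spatial.transform import Rotation as Ro
np.set_printoptions(precision=4,suppress=True)
c=read_camera("scene");s=get_state();t=np.array(s["tcp_pos"]);print(t,s["wrist_force"])
xa=np.array([.9077,-.4196,0]);b=np.array([.5062,-.0175,0])
q=proj(c,[b+[0,0,.1]])[0].astype(int)
f=lambda X:(proj(c,X)-(q-[60,50]))*6
print("tip z .093,.103,.113,.123 (crop px):",f([[t[0],t[1],z] for z in(.093,.103,.113,.123)]))
print("knob on,mid,off",f([b+xa*.026+[0,0,.106],b+[0,0,.112],b-xa*.026+[0,0,.106]]))
print("tip seen -> offset along mixer x for z .09,.1,.11,.12",[((atz(c,np.array([345,298])/6+q-[60,50],z)-b)@xa).round(4) for z in(.09,.1,.11,.12,.13)])
E
```

```text
[ 0.5175 -0.022   0.1038] [-0.993   0.319  -0.1795]
tip z .093,.103,.113,.123 (crop px): [[348.1574 331.5699]
 [347.5131 315.6385]
 [346.8608 299.5019]
 [346.2003 283.1564]]
knob on,mid,off [[323.8724 329.8219]
 [365.1461 283.2578]
 [406.2052 256.8839]]
tip seen -> offset along mixer x for z .09,.1,.11,.12 [np.float64(-0.0029), np.float64(0.0036), np.float64(0.0101), np.float64(0.0166), np.float64(0.0231)]
```

```bash
python3 - <<'E'
from h import *
p=read_camera("wrist"); p["world_from_camera"]=p["tool_from_camera"]
Z=np.arange(-.03,.0121,.006)
for dx in(-.011,0,.011): print(dx,[(round(z,3),v.round(0)[1]) for z,v in zip(Z,proj(p,[[dx,0,z] for z in Z]))])
print("15mm width px at z -.01",proj(p,[[.011,-.011,-.01],[.011,.011,-.01]]))
E
```

```text
-0.011 [(np.float64(-0.03), np.float64(309.0)), (np.float64(-0.024), np.float64(302.0)), (np.float64(-0.018), np.float64(295.0)), (np.float64(-0.012), np.float64(289.0)), (np.float64(-0.006), np.float64(283.0)), (np.float64(-0.0), np.float64(277.0)), (np.float64(0.006), np.float64(272.0)), (np.float64(0.012), np.float64(267.0))]
0 [(np.float64(-0.03), np.float64(286.0)), (np.float64(-0.024), np.float64(279.0)), (np.float64(-0.018), np.float64(273.0)), (np.float64(-0.012), np.float64(267.0)), (np.float64(-0.006), np.float64(262.0)), (np.float64(-0.0), np.float64(257.0)), (np.float64(0.006), np.float64(252.0)), (np.float64(0.012), np.float64(248.0))]
0.011 [(np.float64(-0.03), np.float64(260.0)), (np.float64(-0.024), np.float64(255.0)), (np.float64(-0.018), np.float64(249.0)), (np.float64(-0.012), np.float64(244.0)), (np.float64(-0.006), np.float64(240.0)), (np.float64(-0.0), np.float64(235.0)), (np.float64(0.006), np.float64(231.0)), (np.float64(0.012), np.float64(227.0))]
15mm width px at z -.01 [[259.22229402 242.60285529]
 [308.3133507  242.59467634]]
```

Both views put the shut fingertips about 23 mm *behind* the TCP. The tips are at z ≈ 0.127, so they passed over the knob without touching it. I'll go back to the +x side and use a TCP height of about 0.072, which puts the tips at about 0.095.

jog_arm --moves '[{"fingers": 1, "slide": [0, 0, -15], "angular": [0, 0, 0]}, {"fingers": 1, "slide": [-25, 0, -15], "angular": [0, 0, 0]}, {"fingers": 1, "slide": [-51, 0, -15], "angular": [0, 0, 0]}, {"fingers": 1, "slide": [-51, 0, -15], "angular": [0, 0, 0]}, {"fingers": 1, "slide": [-51, 0, -15], "angular": [0, 0, 0]}, {"fingers": 1, "slide": [-51, 0, 5], "angular": [0, 0, 0]}, {"fingers": 1, "slide": [-51, 0, 20], "angular": [0, 0, 0]}, {"fingers": 1, "slide": [-51, 0, 32], "angular": [0, 0, 0]}, {"fingers": 1, "slide": [-51, 0, 32], "angular": [0, 0, 0]}]'

```text
clock: 5.92
tcp_pos: [0.5603, -0.0424, 0.069]
orientation: [-0.003, 0.215, 0.977, 0.0]
wrist_force: [-0.6, -0.4, 0.2]
finger_gap: 0.0
grip_force: 0.0
```

```bash
python3 - <<'E'
from h import *
go([.5634,-.0439,.072],-24.8)
a=read_camera("wrist")["color"]
c=read_camera("scene");q=proj(c,[[.52,-.0175,.1]])[0].astype(int)
b=cv2.resize(c["color"][q[1]-50:q[1]+50,q[0]-40:q[0]+40],(336,420),interpolation=cv2.INTER_CUBIC)
save("c3.png",np.hstack([a[:,60:500],b]))
E
```

```text
clock 5.92 tcp [ 0.5603 -0.0424  0.069 ] f [-0.6 -0.4  0.2] gap 1.0419646805332274e-05
tool z [-0.006  0.001 -1.   ] yaw -24.8139291406313
slide [-3.4 -0.  -3. ] turn -0.013929140631297798
```

View pics/c3.png

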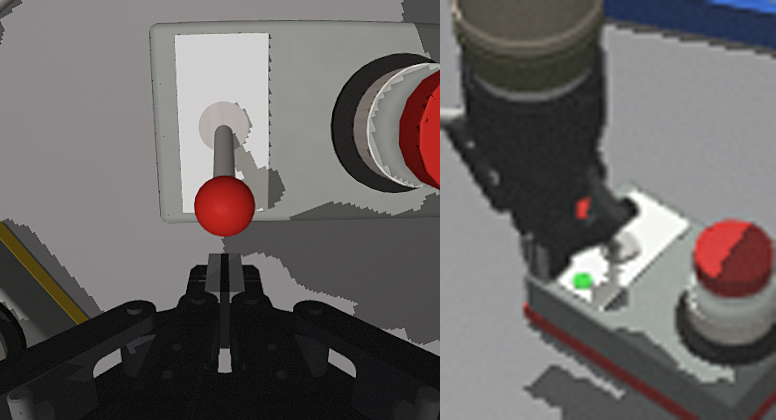

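The left panel shows the red ball at (224,206), directly in front of the shut tips at (224,260). The right panel shows the fingers behind the ball and low, so I'll push now.

jog_arm --moves '[{"fingers": 1, "slide": [6, 0, 0], "angular": [0, 0, 0]}, {"fingers": 1, "slide": [11, 0, 0], "angular": [0, 0, 0]}, {"fingers": 1, "slide": [15, 0, 0], "angular": [0, 0, 0]}, {"fingers": 1, "slide": [19, 0, 0], "angular": [0, 0, 0]}, {"fingers": 1, "slide": [23, 0, 0], "angular": [0, 0, 0]}]'

```text
clock: 6.43
tcp_pos: [0.5462, -0.035, 0.0742]
orientation: [0.004, 0.215, 0.977, -0.001]
wrist_force: [7.1, -4.6, 5.5]
finger_gap: 0.0
grip_force: 3.9
```

jog_arm --moves '[{"fingers": 1, "slide": [4, 0, 0], "angular": [0, 0, 0]}, {"fingers": 1, "slide": [8, 0, 0], "angular": [0, 0, 0]}, {"fingers": 1, "slide": [12, 0, 0], "angular": [0, 0, 0]}, {"fingers": 1, "slide": [16, 0, 0], "angular": [0, 0, 0]}, {"fingers": 1, "slide": [20, 0, 0], "angular": [0, 0, 0]}, {"fingers": 1, "slide": [24, 0, 0], "angular": [0, 0, 0]}, {"fingers": 1, "slide": [24, 0, 0], "angular": [0, 0, 0]}]'

```text
clock: 7.02
tcp_pos: [0.5185, -0.0227, 0.071]
orientation: [-0.002, 0.215, 0.977, 0.0]
wrist_force: [-0.9, 0.6, 0.0]
finger_gap: 0.0001
grip_force: 0.0
```

```bash
python3 - <<'E'
from h import *
go([.5634,-.0439,.072],-24.8)
a=read_camera("wrist")["color"]
c=read_camera("scene");q=proj(c,[[.52,-.0175,.1]])[0].astype(int)
b=cv2.resize(c["color"][q[1]-50:q[1]+50,q[0]-40:q[0]+40],(336,420),interpolation=cv2.INTER_CUBIC)
save("c4.png",np.hstack([a[:,60:500],b]))
E
```

```text
clock 7.02 tcp [ 0.5185 -0.0227  0.071 ] f [-0.9  0.6  0. ] gap 0.00013540342091809807
tool z [-0.003  0.001 -1.   ] yaw -24.795996736457987
slide [-49.7  -0.4  -1.1] turn 0.004003263542013968
```

View pics/c4.png

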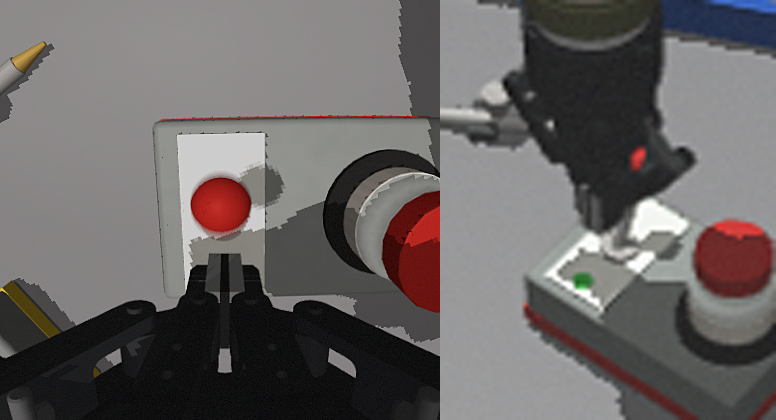

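The ball has moved off the fingers with zero force and now stands at (221,205) over the OFF half. The mixer has not visibly shifted. I'll retreat, rise and verify.

jog_arm --moves '[{"fingers": 1, "slide": [-10, 0, 0], "angular": [0, 0, 0]}, {"fingers": 1, "slide": [-20, 0, -10], "angular": [0, 0, 0]}, {"fingers": 1, "slide": [-20, 0, -40], "angular": [0, 0, 0]}, {"fingers": 1, "slide": [-20, 0, -75], "angular": [0, 0, 0]}, {"fingers": 1, "slide": [-20, 0, -110], "angular": [0, 0, 0]}, {"fingers": 1, "slide": [-20, 0, -130], "angular": [0, 0, 0]}, {"fingers": 1, "slide": [-20, 0, -130], "angular": [0, 0, 0]}]'

```text
clock: 7.7
tcp_pos: [0.5427, -0.033, 0.207]
orientation: [0.005, 0.215, 0.977, 0.0]
wrist_force: [0.9, -0.6, -0.1]
finger_gap: 0.0
grip_force: 0.0
```

```bash
cat > chk.py <<'E'
from h import *
from scipy.spatial.transform import Rotation as Ro
s=get_state();p=read_camera("wrist");w,x,y,z=s["orientation"];T=np.eye(4);T[:3,:3]=Ro.from_quat([x,y,z,w]).as_matrix();T[:3,3]=s["tcp_pos"]
def chk(names):
    for n in names:
        z=.106 if "knob" in n else .055
        print(n,[(round(r["p"],2),atz(p,r["point"],z,T@np.array(p["tool_from_camera"])).round(4)) for r in tip_of(n,p)[:2]])
E
python3 - <<'E'
from chk import *
chk(["red_knob","red_pot"])
b=np.array([.5062,-.0175]);xa=np.array([.9077,-.4196]);print("expected on/off",b+xa*.026,b-xa*.026)
go([.4534,.2024,.20],-5.85)
E
```

```text
red_knob [(0.73, array([ 0.4819, -0.0056,  0.106 ]))]
red_pot [(0.7, array([0.5379, 0.0605, 0.055 ]))]
expected on/off [ 0.5298002 -0.0284096] [ 0.4825998 -0.0065904]
clock 7.85 tcp [ 0.5392 -0.0322  0.2011] f [-0.9 -0.2 -0.6] gap -4.393060559145552e-05
tool z [-0.  0. -1.] yaw -24.83491380610798
slide [176.4 176.9   1.2] turn -18.984913806107983
```

Red is off: the knob is at (0.482, −0.006), where I expected it. Next is blue.

jog_arm --moves '[{"fingers": 1, "slide": [25, 25, 0], "angular": [0, 0, -5]}, {"fingers": 1, "slide": [176, 177, 0], "angular": [0, 0, -19]}, {"fingers": 1, "slide": [176, 177, 0], "angular": [0, 0, -19]}, {"fingers": 1, "slide": [176, 177, 0], "angular": [0, 0, -19]}, {"fingers": 1, "slide": [176, 177, 0], "angular": [0, 0, -19]}, {"fingers": 1, "slide": [176, 177, 0], "angular": [0, 0, -19]}, {"fingers": 1, "slide": [176, 177, 0], "angular": [0, 0, -19]}, {"fingers": 1, "slide": [176, 177, 0], "angular": [0, 0, -19]}, {"fingers": 1, "slide": [176, 177, 0], "angular": [0, 0, -19]}, {"fingers": 1, "slide": [176, 177, 0], "angular": [0, 0, -19]}]'

```text
clock: 8.68
tcp_pos: [0.4537, 0.2015, 0.2008]
orientation: [-0.001, 0.051, 0.999, -0.0]
wrist_force: [-0.5, 0.0, -0.1]
finger_gap: 0.0002
grip_force: 0.0
```

```bash
python3 - <<'E'
from h import *
go([.4534,.2024,.071],-5.85)
E
```

```text
clock 8.68 tcp [0.4537 0.2015 0.2008] f [-0.5  0.  -0.1] gap 0.00016536045229423356
tool z [-0.001 -0.001 -1.   ] yaw -5.885546129203291
slide [  0.2   1.  129.8] turn -0.0355461292032917
```

jog_arm --moves '[{"fingers": 1, "slide": [0, 1, 35], "angular": [0, 0, 0]}, {"fingers": 1, "slide": [0, 1, 70], "angular": [0, 0, 0]}, {"fingers": 1, "slide": [0, 1, 95], "angular": [0, 0, 0]}, {"fingers": 1, "slide": [0, 1, 115], "angular": [0, 0, 0]}, {"fingers": 1, "slide": [0, 1, 130], "angular": [0, 0, 0]}, {"fingers": 1, "slide": [0, 1, 130], "angular": [0, 0, 0]}, {"fingers": 1, "slide": [-6, 1, 130], "angular": [0, 0, 0]}, {"fingers": 1, "slide": [-12, 1, 130], "angular": [0, 0, 0]}, {"fingers": 1, "slide": [-16, 1, 130], "angular": [0, 0, 0]}, {"fingers": 1, "slide": [-20, 1, 130], "angular": [0, 0, 0]}]'

```text
clock: 9.52
tcp_pos: [0.4731, 0.2013, 0.0729]
orientation: [-0.001, 0.051, 0.999, 0.0]
wrist_force: [-6.6, 1.2, 4.6]
finger_gap: -0.0001
grip_force: 3.5
```

jog_arm --moves '[{"fingers": 1, "slide": [-4, 0, 0], "angular": [0, 0, 0]}, {"fingers": 1, "slide": [-8, 0, 0], "angular": [0, 0, 0]}, {"fingers": 1, "slide": [-12, 0, 0], "angular": [0, 0, 0]}, {"fingers": 1, "slide": [-16, 0, 0], "angular": [0, 0, 0]}, {"fingers": 1, "slide": [-20, 0, 0], "angular": [0, 0, 0]}, {"fingers": 1, "slide": [-24, 0, 0], "angular": [0, 0, 0]}, {"fingers": 1, "slide": [-28, 0, 0], "angular": [0, 0, 0]}, {"fingers": 1, "slide": [-31, 0, 0], "angular": [0, 0, 0]}, {"fingers": 1, "slide": [-31, 0, 0], "angular": [0, 0, 0]}]'

```text
clock: 10.27
tcp_pos: [0.5055, 0.1983, 0.0718]
orientation: [0.0, 0.051, 0.999, 0.0]
wrist_force: [0.5, -0.7, 0.2]
finger_gap: -0.0
grip_force: 0.0
```

Contact was felt and then released, so the lever snapped over. I'll retreat and verify.

jog_arm --moves '[{"fingers": 1, "slide": [10, 0, 0], "angular": [0, 0, 0]}, {"fingers": 1, "slide": [30, 0, -5], "angular": [0, 0, 0]}, {"fingers": 1, "slide": [50, 0, -30], "angular": [0, 0, 0]}, {"fingers": 1, "slide": [50, 0, -65], "angular": [0, 0, 0]}, {"fingers": 1, "slide": [50, 0, -100], "angular": [0, 0, 0]}, {"fingers": 1, "slide": [50, 0, -130], "angular": [0, 0, 0]}, {"fingers": 1, "slide": [80, -40, -150], "angular": [0, 0, 0]}, {"fingers": 1, "slide": [100, -60, -150], "angular": [0, 0, 0]}, {"fingers": 1, "slide": [100, -60, -150], "angular": [0, 0, 0]}]'

```text
clock: 11.02
tcp_pos: [0.3932, 0.1465, 0.2229]
orientation: [-0.001, 0.051, 0.999, -0.001]
wrist_force: [-0.6, 0.3, -1.3]
finger_gap: -0.0003
grip_force: 0.0
```

```bash
python3 - <<'E'
from h import *
np.set_printoptions(precision=3,suppress=True)
b=np.array([.5161,.196]);xa=np.array([.9948,-.102]);print("blue on/off",b+xa*.026,b-xa*.026)
for cam in("top","scene"):
    p=read_camera(cam)
    for n in("red","blue","yellow"): 
        for k,z in(("_knob",.106),("_pot",.055)): print(cam,n+k,[(np.round(r["point"]),round(r["p"],2),atz(p,r["point"],z)[:2]) for r in tip_of(n+k,p)[:2]])
    if cam=="scene": save("end.png",cv2.resize(p["color"][130:310,130:450],(800,450),interpolation=cv2.INTER_CUBIC))
print(get_state()["clock"],get_state()["tcp_pos"])
E
```

```text
blue on/off [0.542 0.193] [0.49  0.199]
top red_knob [(array([287., 231.]), 0.55, array([ 0.485, -0.01 ]))]
top red_pot [(array([261., 216.]), 0.58, array([0.533, 0.066]))]
top blue_knob [(array([215., 216.]), 0.53, array([0.53 , 0.199])), (array([355., 210.]), 0.21, array([ 0.549, -0.21 ]))]
top blue_pot [(array([190., 217.]), 0.5, array([0.529, 0.283]))]
top yellow_knob [(array([384., 209.]), 0.45, array([ 0.552, -0.296])), (array([150., 212.]), 0.17, array([0.54, 0.39]))]
top yellow_pot [(array([352., 209.]), 0.81, array([ 0.555, -0.212])), (array([377., 261.]), 0.76, array([ 0.397, -0.285]))]
scene red_knob [(array([273., 184.]), 0.42, array([ 0.486, -0.012]))]
scene red_pot [(array([296., 220.]), 0.85, array([0.543, 0.061]))]
scene blue_knob [(array([352., 221.]), 0.54, array([0.551, 0.197])), (array([387., 234.]), 0.2, array([0.566, 0.281]))]
scene blue_pot [(array([385., 235.]), 0.82, array([0.532, 0.28 ]))]
scene yellow_knob [(array([156., 178.]), 0.6, array([ 0.54 , -0.304])), (array([440., 268.]), 0.5, array([0.629, 0.405]))]
scene yellow_pot [(array([184., 171.]), 0.94, array([ 0.457, -0.27 ])), (array([188., 200.]), 0.81, array([ 0.548, -0.223]))]
11.7167 [0.399 0.149 0.222]
```

View pics/end.png

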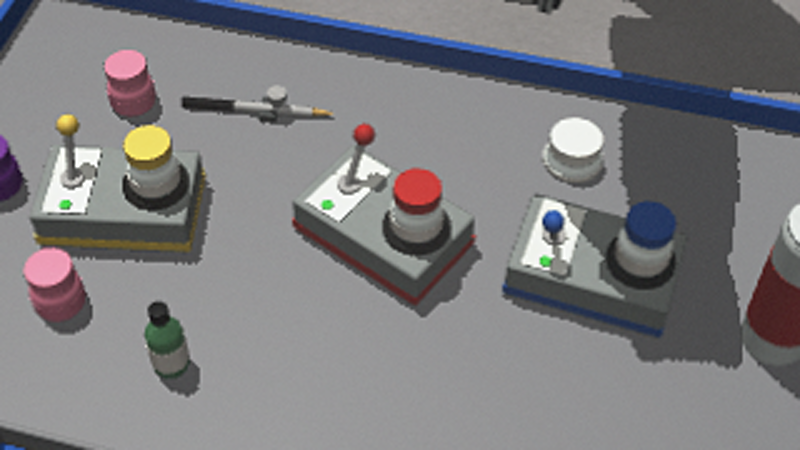

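The final view shows the red knob at (363,133), away from its dot, so red is off. The blue knob is at (553,221), over the dot side, so blue is on. Yellow is unchanged, and the boxes and pots are where they were.

```bash
python3 -c "
from workcell import *
print(hand_in())"
```

```text
the job is handed in; nothing more can be done
None
```

The job is handed in at about 11.7 s: red snapped to off first, then blue to on, yellow is still off, and the final pictures show nothing else moved; I don't have the judging result.

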